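# Close the carton and hold the spring press on its seal

## Task

Close the carton: fold the short flap on its far side fully down first, then the long flap on its near side fully down over it. Then take the spring press out of its stand by its wooden handle and hold it upright with its rubber foot centred on the round paper seal with the cross, pushing down gently until the foot has sunk about half of its 12 mm travel; never bump or push it hard against the carton. Finish while still holding the press there, and leave the other things on the bench where they are.

Things in the scene. Friction and masses are not known exactly. Their poses are not given: they have to be found in the camera images.
- carton: Open cardboard carton fixed on the bench, on the robot's left or right. Outside 110 mm along its x (away from the robot at yaw 0), 140 mm along y, rim 70 mm high, walls 4 mm. Origin: centre of its underside, z up. Holds a tin; dust flaps at its +y and -y sides are folded in already. A short inner flap is hinged on its far (+x) rim, a long outer flap on its near (-x) rim.
- inner_flap (a joint): Hinge of the short inner flap (60 mm from hinge to free edge, 136 mm wide, 4 mm thick). 0 = closed, level; 1.57 = upright; up to 2.1 = leaning outward. Starts at 1.35 to 1.75. It stays where it is left (hinge friction about 0.04 N m): push it over from outside, then press it down from above.
- inner_flap_hinge (a point): Middle of the inner flap's hinge line, which runs along the carton's y at the far rim, at carton x = +55 mm, 72 mm above the bench. Axes as the carton's.
- inner_flap_edge (a point): Middle of the inner flap's free edge (mid thickness). It points towards the carton's -x when the flap is closed.
- outer_flap (a joint): Hinge of the long outer flap (108 mm from hinge to free edge, 140 mm wide, 4 mm thick). 0 = closed, level over the whole top and the inner flap, its top face 79 mm above the bench; 1.57 = upright; up to 2.1 = leaning outward. Starts at 1.55 to 1.85. It stays where it is left, like the inner flap.
- outer_flap_hinge (a point): Middle of the outer flap's hinge line along the carton's y at the near rim, at carton x = -55 mm, 77 mm above the bench. Axes as the carton's.
- outer_flap_edge (a point): Middle of the outer flap's free edge (mid thickness). It points towards the carton's +x when the flap is closed.
- seal_mark (a point): Centre of the round white paper seal, 40 mm in diameter with a dark cross, on the outside of the outer flap: 78 mm from the hinge and 25 mm to the carton's +y side. When the flap is closed it faces up, at carton x = +23 mm, y = +25 mm, 79 mm above the bench.
- press_stand: Square wooden stand block, 85 x 85 x 22 mm, fixed on the bench on the other side from the carton, with a socket in its middle 37 mm wide and 14 mm deep for the foot of the press. Origin: centre of its underside. Between the two sides a fixed wooden jig rises to 0.21 m (y -0.25 to 0.04), with a clamp 0.48 m tall at its far end (x over 0.70): cross over high and close to the robot.
- press: Spring hand press, loose, 0.11 kg, 115 mm tall, upright in the stand. Origin: centre of the foot's underside while the foot is fully out; z up along the tool. Round rubber foot 30 mm wide, 8 mm thick, 12 mm of bare steel stem, aluminium sleeve 32 mm wide from 20 to 55 mm, round wooden handle 28 mm wide up to 115 mm, straight-sided from 63 to 109 mm.
- press_grip (a point): Point on the axis of the press at the middle of its wooden handle, 88 mm above the underside of the foot when that is fully out; z along the tool.
- press_face (a point): Centre of the underside of the rubber foot; moves with the foot.
- press_foot (a joint): How far the rubber foot is pushed up towards the sleeve: 0 = fully out (as it stands in the stand), 0.006 = half way, 0.012 = hard home. Spring: 1.5 N at 0, 3.9 N half way (0.4 N per mm).
- tape: Bystander: tape measure, 72 x 79 x 64 mm, at the left end. Origin: centre of its underside.
- square: Bystander: small try square lying flat, 117 x 118 x 13 mm, at the left end. Origin: centre of its underside.
- dog: Bystander: bench dog standing up, a turned brass pin 24 mm wide and 70 mm tall, left of the middle. Origin: centre of its underside.
- block: Bystander: cork sanding block, 86 x 123 x 37 mm, at the right end. Origin: centre of its underside.
- clamp: Bystander: spring clamp lying flat, 81 x 87 x 18 mm, at the right end. Origin: centre of its underside.
- ring: Bystander: flat steel ring, 56 mm wide, 6 mm thick, left of the middle near the front edge. Origin: centre of its underside.
Things that resemble listed ones, but are neither listed nor needed, are in the scene too. What is meant by the press is not blue or orange, and is the smaller of those in its own colour.

How it is judged:
On the way, in this order (a step that is already met when the one before it is completed fails the run):
1. the short inner flap is folded down while the long outer flap still stands open (value of joint inner_flap below 0.12 rad and value of joint outer_flap above 0.6 rad), for 0.1 s.
2. the outer flap is folded down over the inner flap (value of joint outer_flap below 0.1 rad and value of joint inner_flap below 0.15 rad), for 0.1 s.
3. the press is lifted out of its stand (height (world z) of press_face above 0.04 m and contact force between press and press_stand below 0.05 N and contact force between the fingers and press above 1 N), for 0.1 s.
At the end, for the whole second after the job is handed in: Both flaps are closed (inner within 0.12 rad, outer within 0.1 rad); the gripper still holds the press, at rest and upright within 8 degrees, the centre of its foot within 12 mm of the seal's centre, the foot pushed in 3 to 9 mm and pressing on the outer flap with 1.5 to 7 N (value of joint inner_flap below 0.12 rad and value of joint outer_flap below 0.1 rad and distance between press_face and seal_mark below 0.012 m and angle between press's own z axis and vertical below 0.14 rad and value of joint press_foot between 0.003 and 0.009 m and contact force between press and outer_flap between 1.5 and 7 N and contact force between the fingers and press above 1 N and linear speed of press below 0.02 m/s); the arm keeps its last pose, push and grip.
It fails at once if the press is pushed or bumped hard (over 15 N) against the carton (contact force between press and carton above 15 N).
It fails at once if a loose bystander is moved over 40 mm (distance of any of tape, square, dog, block, clamp, ring from where it was at the start of the episode above 0.04 m).
It also fails if it takes over 72 s, if anything falls off the work surface, if the arm or the gripper's body presses on something with over 40 N, if the wrist force passes 120 N, or if a joint passes its speed limit or range.

## Robot

A 6-joint arm with a two-finger parallel gripper is mounted at the origin on a cart in front of the work surface, level with it; the furniture and walls round the work are solid. World frame = base frame: x ahead of the robot, y to its left, z up, the work surface at z = 0. Lengths are in m, angles in rad, forces in N, time in s.
With the tool pointing down it reaches from about 0.35 to 0.875 m from the base axis. Payload 15.5 kg.
Tool frame: the origin (TCP) lies at the very end of the fingers, on their centre line; the grasp point (between the pads) lies 19 mm behind it; z points along the fingers, y is the direction in which the jaws open and shut (so a half turn about z gives the same grasp; the last joint's range is limited). The gripper opens to 85 mm and grips with 20 to 120 N. Pads are 22 mm wide; open, the fingers measure 114 mm over their backs; the gripper's body (76 mm by 85 mm) begins 54 mm behind the grasp point. The pads swing forward as they close: fully open they stand 13 mm farther back than shut.
Start: joints at [1.222, 0.494, 1.345, -0, 1.302, -0.096], TCP at [0.157, 0.605, 0.231] pointing down, gripper open.
Joint ranges: [-2.91, 2.91], [-0.82, 2.16], [0.22, 2.67], [-1.22, 4.37], [0.12, 2.79], [-3.08, 3.08]. Speed limits (rad/s): [1.89, 1.89, 2.57, 3.01, 3.01, 3.01].

## Interface

Orientations are given as a 3x3 rotation matrix whose columns are the frame's x, y, z axes.
In Python, from bench import ctrl gives the robot as it stands. The module is installed in compiled form; this text tells all that it offers.
- The arm moves only by the tool apply_moves, never from a script. Its argument "rows" is one flat list of numbers, 7 for each row, row after row: the turn, a rotation vector about the tool's x, y, z in degrees, then the shift along the tool's x, y, z in m, then the closure, from 0 (fully open) to 1 (shut). A call has 1 to 8 rows; each row shifts and turns the commanded pose from where the row before left it, along the tool's axes as they then stand; what a row does not reach is not made up. A row lasts 1/12 s, in which the tool goes at most 41.7 mm and 7.16 degrees, less where a joint would pass 70% of its speed; a pose out of reach is approached as far as the arm can. A call with a gripper value outside its range is refused whole. The fingers move at their own pace and stop on an object; "newtons" is the grip in N (left out, the last holds). Time passes only in rows, so rows that do not move let the fingers close. It gives the time, the measured TCP pose, the force and the opening at its end, in the units of the state.
- ctrl.read_state(): the state, without advancing time (a new reading comes with each control period).
- ctrl.capture(name): name is "scene" or "top" or "wrist"; returns a dict with "pixels" (480x640x3 uint8, red, green, blue), "z_map" (480x640 float32, m along the optical axis (not along the pixel's ray), 0 where there is no reading), "fovy" (degrees; the focal length in pixels is half the picture's height over the tangent of half this angle, whatever the lens; pixels are square), "cx", "cy" (the principal point, pixels), "T" (4x4, takes a point from camera to world coordinates); the wrist camera has in their place "hand_eye" (4x4, takes a point from camera to tool coordinates, whose origin is the TCP and whose axes are the flange's). Camera axes: x right, y down, z forward; pixel columns grow to the right and rows downward; lengths in m; the calibration is good to about 2 mm. A picture is of the moment at which its call begins: read the wrist's pose just before it.
- ctrl.close_job(): hands the job in, once; it reports no verdict.
The state is a dict: "t": time; "q": joint angles; "dq": joint speeds; "joint_torque": joint torques, N m; "position": TCP position; "tcp_rot": TCP orientation; "contact_force": force on the tool from outside, world axes, zero at the start; "moment": the same for the moment, N m; "grip_width": opening from 0.0 (shut) to 1.0 (fully open).
Only numpy, scipy, OpenCV 4.12 (cv2) and the standard library are available. Lean on these libraries where they do the work, as an engineer would, in place of code of your own. Each camera call takes 0.05 s, during which the arm holds its last target. There are 200 camera calls.

## Working session

There is one attempt and no reset: what is moved stays moved. The work goes in short steps, Python scripts to look and compute and a tool call to move; the robot and the scene stay as the last step left them, time stands still between calls to the robot, and variables do not carry over. Pictures are saved under pics/ and viewed, about 8 in all and at most 12, crops included, and the job is handed in when it is done.

Besides the shell and the picture viewer there is one more tool, called after "Call:" by a JSON object that holds its "fn" and its "kwargs", one argument or row to a line. apply_moves: Moves the arm, as the interface text tells. Its arguments: {"type":"object","properties":{"rows":{"type":"array"},"newtons":{"type":"number"}},"required":["rows"]}

```bash
mkdir -p pics; cat > h.py <<'E'
import numpy as np, cv2
from bench import ctrl
def cap(n):
    s=ctrl.read_state(); c=ctrl.capture(n)
    f=240/np.tan(np.radians(c["fovy"])/2)
    if n=="wrist":
        T=np.eye(4);T[:3,:3]=s["tcp_rot"];T[:3,3]=s["position"];c["T"]=T@np.array(c["hand_eye"])
    z=c["z_map"];v,u=np.mgrid[:480,:640]
    P=np.stack([(u-c["cx"])/f*z,(v-c["cy"])/f*z,z],-1)
    c["W"]=P@np.array(c["T"])[:3,:3].T+np.array(c["T"])[:3,3]; c["f"]=f
    np.savez("last_%s.npz"%n,W=c["W"],pix=c["pixels"],T=c["T"],f=f,cx=c["cx"],cy=c["cy"],z=z)
    return c
def save(c,n): cv2.imwrite("pics/"+n+".png",c["pixels"][:,:,::-1])
E
python3 - <<'E'
from h import *
for n in("scene","top"):
    c=cap(n);save(c,n+"1");print(n,np.round(c["T"],3).tolist(),c["f"])
s=ctrl.read_state();print(s)
E
```

```text
scene [[0.955, 0.154, -0.252, 0.828], [0.294, -0.434, 0.851, -1.188], [0.022, -0.888, -0.46, 0.751], [0.0, 0.0, 0.0, 1.0]] 474.67708491406734
top [[0.005, -0.997, 0.075, 0.392], [-1.0, -0.005, 0.005, 0.001], [-0.005, -0.075, -0.997, 1.441], [0.0, 0.0, 0.0, 1.0]] 435.8507242506422
{'t': 0.1, 'q': array([ 1.22150928e+00,  4.94076485e-01,  1.34602574e+00,  2.00339327e-05,
        1.30250378e+00, -9.55390090e-02]), 'dq': array([ 4.01920863e-04,  7.44317161e-06, -1.32887143e-03,  6.44428841e-04,
        1.75284589e-04, -1.00102077e-03]), 'joint_torque': array([ 1.54118938e-03, -8.83583736e+01, -3.84565973e+01, -3.17639233e-04,
        5.33394064e-03,  2.05511589e-05]), 'position': array([0.15680717, 0.60469966, 0.23080231]), 'tcp_rot': array([[-9.67976983e-01,  2.51038698e-01, -3.64947341e-04],
       [ 2.51038937e-01,  9.67976528e-01, -9.45549452e-04],
       [ 1.15890956e-04, -1.00688610e-03, -9.99999486e-01]]), 'contact_force': array([-0.84552148,  0.22968727, -0.30006964]), 'moment': array([0.01925281, 0.00081841, 0.00502154]), 'grip_width': 0.9996712626890984}
```

View pics/scene1.png

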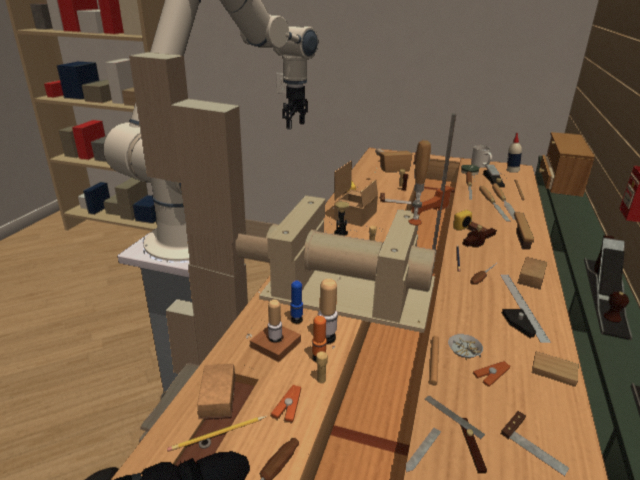

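View pics/top1.png

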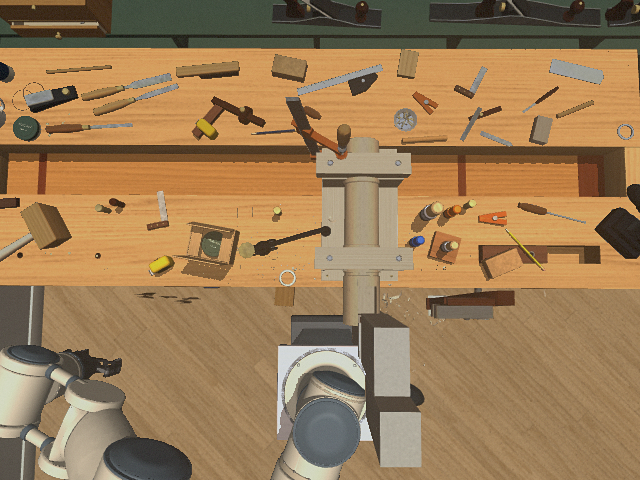

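The scene view shows the carton on the robot's left (scene 357,200), and the wooden-handled press in its stand on the right (scene 275,325; top 447,247). Its larger twin is behind it (top 430,211). In the top view the carton is at (212,245).

```bash
python3 - <<'E'
from h import *
d=np.load("last_top.npz");W=d["W"];pix=d["pix"]
def crop(u0,u1,v0,v1):return cv2.resize(pix[v0:v1,u0:u1,::-1],None,fx=5,fy=5,interpolation=cv2.INTER_CUBIC)
a=crop(170,250,210,285);b=crop(400,480,190,265)
cv2.imwrite("pics/crops.png",cv2.resize(np.hstack([a,b]),(800,375)))
np.set_printoptions(precision=3,suppress=True,linewidth=150)
S=W[215:285,170:250].reshape(-1,3)
S=S[(S[:,2]>.06)&(S[:,2]<.2)]
print(len(S),S.min(0),S.max(0))
R=S[(S[:,2]<.085)]
print("rect rim",cv2.minAreaRect((R[:,:2]*1000).astype(np.float32)))
for lo in(.09,.11,.13,.15,.17):
    Q=S[(S[:,2]>lo)&(S[:,2]<lo+.02)]
    if len(Q): print(lo,len(Q),Q.mean(0), Q.min(0),Q.max(0))
st=W[225:265,425:470].reshape(-1,3)
Q=st[(st[:,2]>.016)&(st[:,2]<.028)];print("stand",Q.mean(0),cv2.minAreaRect((Q[:,:2]*1000).astype(np.float32)))
Q=st[(st[:,2]>.105)];print("press top",len(Q),Q.mean(0) if len(Q) else 0,st[:,2].max())
E
```

```text
1285 [0.408 0.237 0.06 ] [0.544 0.445 0.19 ]
rect rim ((480.55615234375, 366.1421813964844), (142.0960693359375, 112.45671844482422), 79.45440673828125)
0.09 208 [0.469 0.282 0.098] [0.412 0.237 0.09 ] [0.543 0.428 0.11 ]
0.11 96 [0.503 0.36  0.121] [0.412 0.291 0.11 ] [0.537 0.427 0.13 ]
0.13 56 [0.482 0.358 0.135] [0.411 0.293 0.13 ] [0.532 0.429 0.15 ]
0.15 18 [0.423 0.366 0.16 ] [0.411 0.308 0.151] [0.434 0.43  0.169]
0.17 81 [0.422 0.376 0.182] [0.408 0.307 0.17 ] [0.434 0.445 0.189]
stand [ 0.473 -0.384  0.022] ((473.9140930175781, -388.11358642578125), (86.59637451171875, 85.2500228881836), 73.30003356933594)
press top 79 [ 0.468 -0.361  0.204] 1.4409905206053453
```

View pics/crops.png

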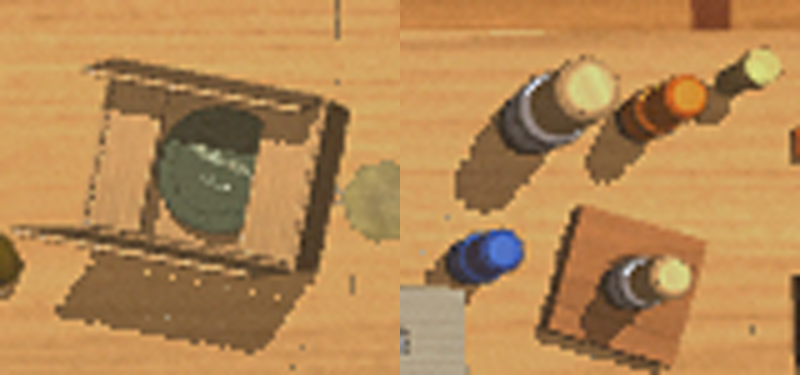

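Call:
{"fn": "apply_moves", "kwargs": {
  "rows": [0,0,-4,-0.0363,-0.0135,0,1,0,0,0,-0.0363,-0.0135,0,1,0,0,0,-0.0363,-0.0135,0,1,0,0,0,-0.0363,-0.0135,0,1,0,0,0,-0.0363,-0.0135,0,1,0,0,0,-0.0363,-0.0135,0,1,0,0,0,-0.0363,-0.0135,0,1,0,0,0,-0.0363,-0.0135,0,1],
  "newtons": 30
}}

```text
t: 0.77
position: [0.4225, 0.442, 0.2311]
tcp_rot: [[-0.983, 0.183, -0.0], [0.183, 0.983, -0.0], [0.0, -0.0, -1.0]]
contact_force: [0.8, 1.4, -0.6]
grip_width: 0.004
```

Call:
{"fn": "apply_moves", "kwargs": {
  "rows": [0,0,0,-0.0363,-0.0135,0,1,0,0,0,-0.0363,-0.0135,0,1,0,0,0,-0.0363,-0.0135,0,1,0,0,0,-0.0363,-0.0135,0,1,0,0,0,-0.0363,-0.0135,0,1,0,0,0,0,0,0,1]
}}

```text
t: 1.27
position: [0.5926, 0.3397, 0.2306]
tcp_rot: [[-0.982, 0.187, 0.002], [0.187, 0.982, -0.001], [-0.002, -0.001, -1.0]]
contact_force: [-1.2, -0.9, 0.1]
grip_width: -0.002
```

```bash
python3 - <<'E'
from h import *
np.set_printoptions(precision=3,suppress=True,linewidth=150)
s=ctrl.read_state();print(s["t"],s["position"],s["tcp_rot"],s["grip_width"])
d=np.load("last_top.npz");W=d["W"]
C=np.array([.4805,.366]);a=np.radians(-10.55);X=np.array([np.cos(a),np.sin(a)]);Y=np.array([-X[1],X[0]])
w=W.reshape(-1,3);w=w[(w[:,2]>.01)&(w[:,2]<.4)]
r=w[:,:2]-C;p=np.c_[r@X,r@Y,w[:,2]]
m=(abs(p[:,1])<.075)
for nm,mm in(("outer edge",m&(p[:,2]>.176)&(p[:,0]<-.03)),("inner edge",m&(p[:,2]>.118)&(p[:,0]>.03)&(p[:,0]<.09)),("rim +y",(p[:,1]>.04)&(abs(p[:,0])<.05)&(p[:,2]<.09)),("-y side",(p[:,1]<-.075)&(p[:,1]>-.2)&(abs(p[:,0])<.1)),("far",m&(p[:,0]>.09)&(p[:,0]<.2)),("near",m&(p[:,0]<-.09)&(p[:,0]>-.2))):
    q=p[mm]
    if len(q):print(nm,len(q),q.mean(0),q.min(0),q.max(0))
st=W[225:265,425:470].reshape(-1,3);st=st[(st[:,0]>.4)&(st[:,0]<.55)]
for lo in (.03,.06,.09,.105):
    Q=st[(st[:,2]>lo)&(st[:,2]<lo+.03)]
    if len(Q):print("press",lo,len(Q),Q.mean(0),Q.max(0))
E
```

```text
1.2667 [0.593 0.34  0.231] [[-0.982  0.187  0.002]
 [ 0.187  0.982 -0.001]
 [-0.002 -0.001 -1.   ]] -0.0022124179927964045
outer edge 73 [-0.059 -0.002  0.183] [-0.062 -0.071  0.177] [-0.057  0.069  0.19 ]
inner edge 85 [ 0.043 -0.     0.128] [ 0.04  -0.068  0.118] [0.047 0.068 0.137]
rim +y 1356 [-0.006  0.427  0.057] [-0.05  0.04  0.01] [0.05  0.729 0.09 ]
-y side 447 [ 0.009 -0.147  0.074] [-0.027 -0.2    0.01 ] [ 0.05  -0.098  0.105]
press 0.03 31 [ 0.473 -0.377  0.046] [ 0.498 -0.366  0.06 ]
press 0.06 34 [ 0.47  -0.38   0.071] [ 0.489 -0.373  0.088]
press 0.09 45 [ 0.473 -0.383  0.11 ] [ 0.487 -0.374  0.12 ]
press 0.105 74 [ 0.473 -0.386  0.12 ] [ 0.486 -0.375  0.129]
```

Call:
{"fn": "apply_moves", "kwargs": {
  "rows": [0,0,0,0,0,0.037,1,0,0,0,0,0,0.037,1,0,0,0,0,0,0.037,1,0,0,0,0.017,0,0,1,0,0,0,0.017,0,0,1,0,0,0,0.0175,0,0,1]
}}

```text
t: 1.77
position: [0.5356, 0.3529, 0.1189]
tcp_rot: [[-0.983, 0.183, -0.002], [0.183, 0.983, -0.001], [0.002, -0.001, -1.0]]
contact_force: [1.0, -0.5, 0.1]
grip_width: -0.001
```

Call:
{"fn": "apply_moves", "kwargs": {
  "rows": [0,0,0,0.004,0,0.0006,1,0,0,0,0.004,0,0.0006,1,0,0,0,0.0046,0,0.0016,1,0,0,0,0.0047,0,0.0016,1,0,0,0,0.0042,0,0.0026,1,0,0,0,0.0043,0,0.0027,1,0,0,0,0.0035,0,0.0035,1,0,0,0,0.0035,0,0.0035,1]
}}

```text
t: 2.43
position: [0.5042, 0.3593, 0.1032]
tcp_rot: [[-0.983, 0.183, -0.0], [0.183, 0.983, 0.0], [0.0, 0.0, -1.0]]
contact_force: [0.6, 1.0, -0.4]
grip_width: -0.001
```

Call:
{"fn": "apply_moves", "kwargs": {
  "rows": [0,0,0,0.0025,0,0.0043,1,0,0,0,0.0026,0,0.0043,1,0,0,0,0.002,0,0.0046,1,0,0,0,0.0021,0,0.0047,1,0,0,0,0.0008,0,0.005,1,0,0,0,0.0008,0,0.0051,1,0,0,0,0,0,0.003,1,0,0,0,0,0,0,1]
}}

```text
t: 3.1
position: [0.4936, 0.3614, 0.0736]
tcp_rot: [[-0.983, 0.183, 0.0], [0.183, 0.983, 0.0], [0.0, 0.0, -1.0]]
contact_force: [-9.2, -3.3, 24.7]
grip_width: -0.001
```

```bash
cat > fl.py <<'E'
from h import *
np.set_printoptions(precision=3,suppress=True,linewidth=150)
s=ctrl.read_state();print(s["t"],s["position"],s["contact_force"])
C=np.array([.4805,.366]);a=np.radians(-10.55);X=np.array([np.cos(a),np.sin(a)]);Y=np.array([-X[1],X[0]])
r=s["position"][:2]-C;print("tcp carton",r@X,r@Y)
for n in ("top","scene"):
    c=cap(n);save(c,n+"_%d"%int(s["t"]*100))
    w=c["W"].reshape(-1,3);w=w[(w[:,2]>.05)&(w[:,2]<.21)]
    r=w[:,:2]-C;p=np.c_[r@X,r@Y,w[:,2]]
    p=p[(abs(p[:,1])<.068)&(abs(p[:,0])<.09)]
    for lo in np.arange(-.08,.08,.02):
        q=p[(p[:,0]>=lo)&(p[:,0]<lo+.02)]
        l=q[q[:,1]>.025];r_=q[q[:,1]<-.025]
        print(n,round(lo,2),[(len(k),np.round(np.percentile(k[:,2],[5,50,95]),3).tolist()) for k in(l,r_) if len(k)>3])
E
python3 fl.py
```

```text
3.1 [0.494 0.361 0.074] [-9.175 -3.339 24.685]
tcp carton 0.01370926001300454 -0.0021668208758123465
top -0.08 [(8, [0.181, 0.183, 0.186])]
top -0.06 [(60, [0.066, 0.073, 0.186]), (19, [0.063, 0.069, 0.076])]
top -0.04 [(22, [0.063, 0.068, 0.074]), (60, [0.065, 0.068, 0.073])]
top -0.02 [(73, [0.064, 0.069, 0.075])]
top 0.0 [(131, [0.069, 0.158, 0.193])]
top 0.02 [(94, [0.068, 0.074, 0.188])]
top 0.04 [(63, [0.068, 0.073, 0.077])]
top 0.06 []
scene -0.08 [(4, [0.124, 0.151, 0.181]), (7, [0.122, 0.152, 0.159])]
scene -0.06 [(174, [0.056, 0.117, 0.18]), (181, [0.071, 0.128, 0.181])]
scene -0.04 [(22, [0.051, 0.069, 0.072]), (8, [0.068, 0.07, 0.072])]
scene -0.02 [(21, [0.052, 0.071, 0.209])]
scene 0.0 [(12, [0.073, 0.075, 0.076]), (146, [0.059, 0.157, 0.204])]
scene 0.02 [(52, [0.074, 0.128, 0.17]), (135, [0.058, 0.154, 0.206])]
scene 0.04 [(42, [0.052, 0.071, 0.076]), (59, [0.052, 0.069, 0.077])]
scene 0.06 []
```

Call:
{"fn": "apply_moves", "kwargs": {
  "rows": [0,0,0,0,0,-0.04,1,0,0,0,0,0,-0.04,1,0,0,0,0,0,-0.04,1,0,0,0,0,0,-0.04,1,0,0,0,0.04,0,0,1,0,0,0,0.04,0,0,1,0,0,0,0.04,0,0,1,0,0,0,0,0,0.03,1]
}}

```text
t: 3.87
position: [0.372, 0.3852, 0.2065]
tcp_rot: [[-0.984, 0.181, 0.003], [0.181, 0.984, 0.004], [-0.003, 0.005, -1.0]]
contact_force: [2.2, 1.0, 1.1]
grip_width: -0.001
```

Call:
{"fn": "apply_moves", "kwargs": {
  "rows": [0,0,0,0,0,0.034,1,0,0,0,-0.017,0,0,1,0,0,0,-0.017,0,0,1,0,0,0,-0.0092,0,0,1,0,0,0,-0.0092,0,-0.001,1,0,0,0,-0.0092,0,0.0012,1,0,0,0,-0.0092,0,0.0013,1]
}}

```text
t: 4.45
position: [0.447, 0.3702, 0.1679]
tcp_rot: [[-0.983, 0.184, 0.001], [0.184, 0.983, 0.001], [-0.001, 0.001, -1.0]]
contact_force: [-0.4, -0.8, -0.0]
grip_width: 0.003
```

Call:
{"fn": "apply_moves", "kwargs": {
  "rows": [0,0,0,-0.0084,0,0.0041,1,0,0,0,-0.0085,0,0.0042,1,0,0,0,-0.0074,0,0.0057,1,0,0,0,-0.0074,0,0.0058,1,0,0,0,-0.006,0,0.0071,1,0,0,0,-0.006,0,0.0072,1,0,0,0,-0.0041,0,0.0083,1,0,0,0,-0.0042,0,0.0083,1]
}}

```text
t: 5.12
position: [0.4968, 0.3606, 0.1154]
tcp_rot: [[-0.983, 0.183, -0.0], [0.183, 0.983, -0.0], [0.0, -0.0, -1.0]]
contact_force: [-0.0, -0.1, 0.3]
grip_width: 0.002
```

Call:
{"fn": "apply_moves", "kwargs": {
  "rows": [0,0,0,-0.0023,0,0.0088,1,0,0,0,-0.0023,0,0.0089,1,0,0,0,-0.0004,0,0.0088,1,0,0,0,0,0,0.009,1,0,0,0,0,0,0.0025,1,0,0,0,0,0,0,1]
}}

```text
t: 5.62
position: [0.5014, 0.3599, 0.0787]
tcp_rot: [[-0.983, 0.183, 0.0], [0.183, 0.983, 0.0], [-0.0, 0.0, -1.0]]
contact_force: [-3.1, -3.6, 14.3]
grip_width: -0.002
```

```bash
python3 fl.py
```

```text
5.6167 [0.501 0.36  0.079] [-3.089 -3.569 14.283]
tcp carton 0.021648609410632465 -0.002178398248905493
top -0.08 []
top -0.06 [(27, [0.075, 0.078, 0.083]), (6, [0.075, 0.077, 0.081])]
top -0.04 [(59, [0.074, 0.078, 0.083]), (41, [0.075, 0.079, 0.082])]
top -0.02 [(79, [0.073, 0.078, 0.083])]
top 0.0 [(113, [0.075, 0.082, 0.19])]
top 0.02 [(106, [0.074, 0.163, 0.198])]
top 0.04 [(61, [0.07, 0.077, 0.082])]
top 0.06 []
scene -0.08 []
scene -0.06 [(20, [0.077, 0.08, 0.083]), (26, [0.064, 0.08, 0.083])]
scene -0.04 [(25, [0.077, 0.08, 0.082]), (26, [0.078, 0.079, 0.082])]
scene -0.02 [(9, [0.077, 0.081, 0.083]), (30, [0.052, 0.08, 0.082])]
scene 0.0 [(7, [0.079, 0.081, 0.084]), (99, [0.057, 0.133, 0.203])]
scene 0.02 [(48, [0.079, 0.134, 0.174]), (174, [0.062, 0.161, 0.204])]
scene 0.04 [(46, [0.053, 0.071, 0.08]), (76, [0.054, 0.072, 0.178])]
scene 0.06 []
```

Call:
{"fn": "apply_moves", "kwargs": {
  "rows": [0,0,0,0,0,-0.02,1,0,0,0,0,0,-0.04,1,0,0,0,0,0,-0.04,1,0,0,0,0,0,-0.04,1,0,0,0,0,0,-0.04,1,0,0,0,0,0,-0.04,1,0,0,0,0,0,0,0,0,0,0,0,0,0,0]
}}

```text
t: 6.38
position: [0.5021, 0.3605, 0.3006]
tcp_rot: [[-0.983, 0.183, 0.004], [0.183, 0.983, 0.002], [-0.003, 0.003, -1.0]]
contact_force: [0.5, 0.6, -0.6]
grip_width: 0.269
```

```bash
python3 - <<'E'
from h import *
np.set_printoptions(precision=4,suppress=True,linewidth=150)
c=cap("wrist");save(c,"w1");print(ctrl.read_state()["position"],np.array(c["hand_eye"]))
c=cap("top");save(c,"t2")
cv2.imwrite("pics/t2c.png",cv2.resize(c["pixels"][210:285,170:250,::-1],None,fx=5,fy=5))
W=c["W"];S=W[210:285,170:250].reshape(-1,3);S=S[(S[:,2]>.07)&(S[:,2]<.09)]
S=S[(abs(S[:,0]-.48)<.09)&(abs(S[:,1]-.366)<.1)]
print(cv2.minAreaRect((S[:,:2]*1000).astype(np.float32)))
E
```

```text
[0.5013 0.36   0.2986] [[ 0.0008 -0.9494 -0.314   0.0805]
 [ 1.      0.0009 -0.0004 -0.0001]
 [ 0.0007 -0.3139  0.9494 -0.1428]
 [ 0.      0.      0.      1.    ]]
((476.490234375, 347.6933898925781), (161.49761962890625, 109.88684844970703), 79.62085723876953)
```

View pics/w1.png

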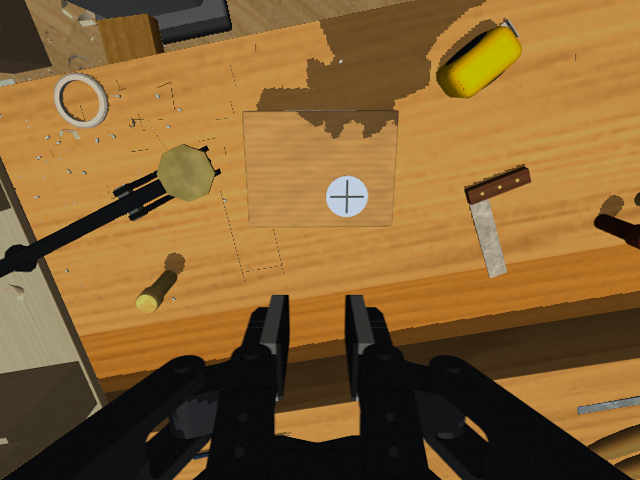

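Call:
{"fn": "apply_moves", "kwargs": {
  "rows": [0,0,0,-0.0046,-0.0371,-0.01,0,0,0,0,-0.0046,-0.0371,-0.01,0,0,0,0,-0.0046,-0.0371,0,0,0,0,0,-0.0046,-0.0371,0,0,0,0,0,-0.0046,-0.0371,0,0,0,0,0,-0.0046,-0.0371,0,0,0,0,0,-0.0046,-0.0371,0,0,0,0,0,-0.0046,-0.0371,0,0]
}}

```text
t: 7.15
position: [0.4821, 0.0597, 0.3168]
tcp_rot: [[-0.983, 0.183, -0.003], [0.183, 0.983, -0.0], [0.003, -0.001, -1.0]]
contact_force: [1.4, 0.9, -0.2]
grip_width: 0.997
```

Call:
{"fn": "apply_moves", "kwargs": {
  "rows": [0,0,0,-0.0046,-0.0371,0,0,0,0,0,-0.0046,-0.0371,0,0,0,0,0,-0.0046,-0.0371,0,0,0,0,0,-0.0046,-0.0371,0,0,0,0,0,-0.0046,-0.0371,0,0,0,0,0,-0.0046,-0.0371,0,0,0,0,0,-0.0046,-0.0371,0,0,0,0,0,-0.0046,-0.0371,0,0]
}}

```text
t: 7.82
position: [0.4642, -0.2387, 0.3168]
tcp_rot: [[-0.983, 0.183, -0.002], [0.183, 0.983, 0.002], [0.003, 0.001, -1.0]]
contact_force: [0.4, 0.4, 0.3]
grip_width: 1.002
```

Call:
{"fn": "apply_moves", "kwargs": {
  "rows": [0,0,0,-0.0046,-0.0371,0,0,0,0,0,-0.0046,-0.0371,0,0,0,0,0,-0.0046,-0.0371,0,0,0,0,0,-0.0046,-0.0371,0,0,0,0,0,0,0,0,0,0,0,0,0,0,0,0]
}}

```text
t: 8.32
position: [0.4553, -0.3876, 0.316]
tcp_rot: [[-0.983, 0.185, -0.002], [0.185, 0.983, 0.003], [0.003, 0.002, -1.0]]
contact_force: [0.5, 0.6, 0.4]
grip_width: 1.0
```

```bash
cat >> h.py <<'E'
def ray(T,f,cx,cy,u,v,z):
    d=T[:3,:3]@np.array([(u-cx)/f,(v-cy)/f,1]);return T[:3,3]+d*(z-T[2,3])/d[2]
E
python3 - <<'E'
from h import *
np.set_printoptions(precision=4,suppress=True,linewidth=150)
d=np.load("last_wrist.npz");p=d["pix"]
m=((p.min(2)>170)).astype(np.uint8);m[:, :300]=0;m[:,400:]=0;m[:150]=0;m[240:]=0
cs,_=cv2.findContours(m,0,2);k=max(cs,key=cv2.contourArea);e=cv2.fitEllipse(cv2.convexHull(k));print(e)
print("seal",ray(d["T"],d["f"],d["cx"],d["cy"],*e[0],.079))
for uv in((243,112),(398,110),(391,226),(249,226)): print(ray(d["T"],d["f"],d["cx"],d["cy"],*uv,.079))
a=np.radians(-10.5);X=np.array([np.cos(a),np.sin(a)]);Y=np.array([-X[1],X[0]])
print("expected",np.array([.4805,.366])+.023*X+.025*Y)
W=d["W"][int(e[0][1]),int(e[0][0])];print(W)
c=cap("wrist");save(c,"w2");print(ctrl.read_state()["position"],ctrl.read_state()["q"])
E
```

```text
((346.50140380859375, 196.0003204345703), (40.348995208740234, 41.73677062988281), 64.0688705444336)
seal [0.5066 0.3889 0.079 ]
[0.4145 0.3103 0.079 ]
[0.438  0.4463 0.079 ]
[0.5441 0.427  0.079 ]
[0.5187 0.2905 0.079 ]
expected [0.5077 0.3864]
[0.5062 0.3884 0.0803]
[ 0.4556 -0.3864  0.3165] [-0.8035  0.3874  1.288   0.0002  1.4695 -2.1891]
```

View pics/w2.png

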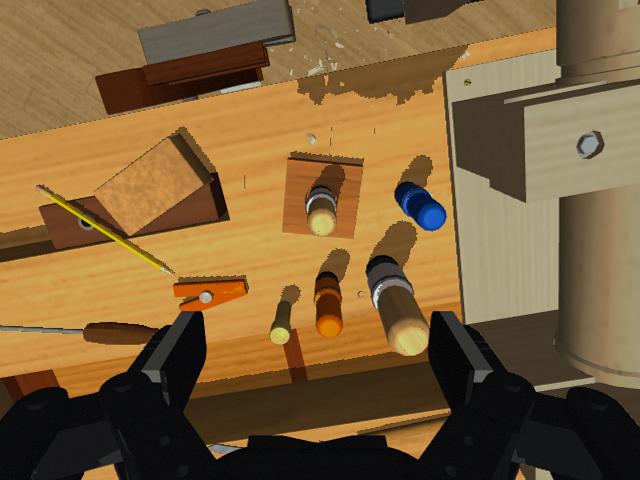

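The seal was found at (.507,.389), within 3 mm of expectation. In w2 the press stands in its block with its top at about (321,223). The blue decoy is at (425,210), the orange one at (328,305), and the large twin's top at (405,340).

```bash
python3 - <<'E'
from h import *
np.set_printoptions(precision=4,suppress=True,linewidth=150)
d=np.load("last_wrist.npz");p=d["pix"];W=d["W"]
for nm,(u0,u1,v0,v1),zl in(("press",(300,342,180,240),.112),("blue",(390,450,175,235),.06),("orange",(310,345,265,340),.06),("twin",(360,435,250,360),.1),("dogdecoy",(265,298,290,350),.04),("jig",(520,600,20,210),.1)):
    q=W[v0:v1,u0:u1].reshape(-1,3);q=q[(q[:,2]>zl)&(q[:,2]<.4)]
    t=q[q[:,2]>np.percentile(q[:,2],99)-.006]
    print(nm,np.percentile(q[:,2],99),"top",t.mean(0),len(t),q.min(0),q.max(0))
    if nm=="press":
        m=(W[:,:,2]>.115)&(W[:,:,2]<.135);m[:180]=0;m[250:]=0;m[:,:295]=0;m[:,350:]=0
        v,u=np.nonzero(m);print((u.min()+u.max())/2,(v.min()+v.max())/2,u.max()-u.min(),v.max()-v.min(),ray(d["T"],d["f"],d["cx"],d["cy"],u.mean(),v.mean(),.122))
q=W[155:242,282:365].reshape(-1,3);q=q[abs(q[:,2]-.022)<.006];print(cv2.minAreaRect((q[:,:2]*1000).astype(np.float32)))
E
```

```text
press 0.12458128992743242 top [ 0.4723 -0.3863  0.1223] 594 [ 0.4594 -0.4     0.112 ] [ 0.4868 -0.3725  0.125 ]
321.5 222.0 29 28 [ 0.4715 -0.3862  0.122 ]
blue 0.11663602300218064 top [ 0.488  -0.286   0.1143] 572 [ 0.4752 -0.2994  0.0616] [ 0.5017 -0.2719  0.1174]
orange 0.11652334650138278 top [ 0.5826 -0.3988  0.1144] 441 [ 0.5701 -0.4124  0.0619] [ 0.596  -0.3855  0.1172]
twin 0.33654065222026375 top [ 0.4637 -0.346   0.3338] 252 [ 0.4522 -0.3478  0.1   ] [ 0.5981 -0.3087  0.3392]
dogdecoy 0.07201424548638351 top [ 0.6086 -0.4598  0.0701] 320 [ 0.5976 -0.4722  0.04  ] [ 0.6211 -0.4484  0.0725]
jig 0.20345181916102012 top [ 0.4288 -0.2224  0.2018] 7480 [ 0.3449 -0.2457  0.1   ] [ 0.5071 -0.1489  0.2044]
((474.06103515625, -386.0397033691406), (84.99616241455078, 85.56733703613281), 73.57388305664062)
```

Call:
{"fn": "apply_moves", "kwargs": {
  "rows": [0,0,0,-0.017,0.003,0.02,0,0,0,0,0,0,0.035,0,0,0,0,0,0,0.035,0,0,0,0,0,0,0.035,0,0,0,0,0,0,0.035,0,0,0,0,0,0,0.035,0,0,0,0,0,0,0.025,0,0,0,0,0,0,0.0195,0]
}}

```text
t: 9.03
position: [0.4726, -0.3839, 0.0761]
tcp_rot: [[-0.983, 0.182, -0.003], [0.182, 0.983, 0.003], [0.003, 0.002, -1.0]]
contact_force: [0.8, -0.1, 0.0]
grip_width: 0.997
```

Call:
{"fn": "apply_moves", "kwargs": {
  "rows": [0,0,0,0,0,0,0,0,0,0,0,0,0,0.3,0,0,0,0,0,0,0.5,0,0,0,0,0,0,0.6,0,0,0,0,0,0,0.8,0,0,0,0,0,0,1,0,0,0,0,0,0,1,0,0,0,0,0,0,1],
  "newtons": 50
}}

```text
t: 9.7
position: [0.4737, -0.3869, 0.0794]
tcp_rot: [[-0.983, 0.183, 0.001], [0.183, 0.983, -0.001], [-0.001, -0.001, -1.0]]
contact_force: [0.7, -0.0, 1.0]
grip_width: 0.311
```

Call:
{"fn": "apply_moves", "kwargs": {
  "rows": [0,0,0,0,0,0,1,0,0,0,0,0,-0.01,1,0,0,0,0,0,-0.02,1,0,0,0,0,0,-0.03,1,0,0,0,0,0,-0.035,1,0,0,0,0,0,-0.035,1,0,0,0,0,0,-0.035,1,0,0,0,0,0,0,1]
}}

```text
t: 10.37
position: [0.4752, -0.3884, 0.2514]
tcp_rot: [[-0.983, 0.183, 0.007], [0.183, 0.983, -0.007], [-0.008, -0.005, -1.0]]
contact_force: [-0.1, -1.1, -0.9]
grip_width: 0.316
```

```bash
python3 - <<'E'
from h import *
np.set_printoptions(precision=4,suppress=True,linewidth=150)
s=ctrl.read_state();print(s)
c=cap("scene");save(c,"s3");c=cap("wrist");save(c,"w3")
v=cv2.hconcat([cv2.imread("pics/s3.png")[60:420,200:500],cv2.imread("pics/w3.png")[120:480,150:500]])
cv2.imwrite("pics/g.png",v)
E
```

```text
{'t': 10.3667, 'q': array([-0.7825,  0.455 ,  1.356 , -0.    ,  1.3209, -2.1693]), 'dq': array([-0.0013,  0.0564,  0.0899, -0.0009, -0.1208, -0.0004]), 'joint_torque': array([  0.1047, -83.7783, -37.1031,  -0.0153,   3.2452,   0.0001]), 'position': array([ 0.4752, -0.3884,  0.2514]), 'tcp_rot': array([[-0.9831,  0.1829,  0.0069],
       [ 0.1829,  0.9831, -0.0069],
       [-0.008 , -0.0055, -1.    ]]), 'contact_force': array([-0.0797, -1.0907, -0.9068]), 'moment': array([ 0.0213, -0.0336, -0.0118]), 'grip_width': 0.3156542475104026}
```

View pics/g.png

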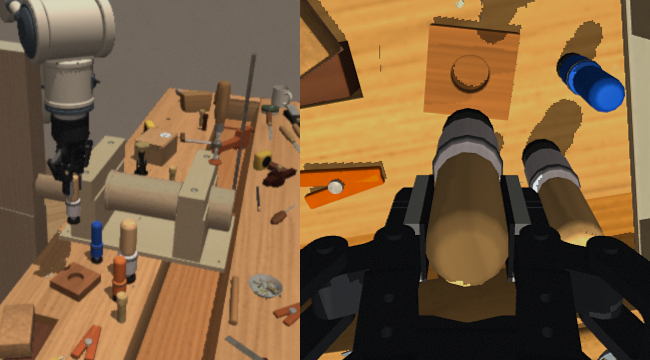

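The picture shows the stand empty and the press upright between the pads. Next I carry it high over the jig.

Call:
{"fn": "apply_moves", "kwargs": {
  "rows": [0,0,0,0,0,-0.03,1,0,0,0,0,0,-0.035,1,0,0,0,0,0,-0.025,1,0,0,0,0.002,0.015,0,1,0,0,0,0.004,0.028,0,1,0,0,0,0.005,0.035,0,1,0,0,0,0.005,0.035,0,1,0,0,0,0.005,0.035,0,1]
}}

```text
t: 11.13
position: [0.4788, -0.2353, 0.3321]
tcp_rot: [[-0.983, 0.184, -0.003], [0.184, 0.983, 0.002], [0.003, 0.001, -1.0]]
contact_force: [2.0, 0.7, -0.8]
grip_width: 0.316
```

Call:
{"fn": "apply_moves", "kwargs": {
  "rows": [0,0,0,0.005,0.035,0,1,0,0,0,0.005,0.035,0,1,0,0,0,0.005,0.035,0,1,0,0,0,0.005,0.035,0,1,0,0,0,0.005,0.035,0,1,0,0,0,0.005,0.035,0,1,0,0,0,0.005,0.035,0,1,0,0,0,0.005,0.035,0,1]
}}

```text
t: 11.8
position: [0.4905, 0.0472, 0.3324]
tcp_rot: [[-0.983, 0.183, -0.003], [0.183, 0.983, 0.0], [0.003, -0.0, -1.0]]
contact_force: [1.0, -0.5, -1.5]
grip_width: 0.31
```

Call:
{"fn": "apply_moves", "kwargs": {
  "rows": [0,0,0,0.005,0.035,0,1,0,0,0,0.005,0.035,0,1,0,0,0,0.005,0.035,0,1,0,0,0,0.005,0.035,0,1,0,0,0,0.005,0.035,0,1,0,0,0,0.005,0.035,0,1,0,0,0,0.004,0.025,0,1,0,0,0,0.0025,0.015,0,1]
}}

```text
t: 12.47
position: [0.5004, 0.3003, 0.3319]
tcp_rot: [[-0.983, 0.181, -0.003], [0.181, 0.983, -0.001], [0.003, -0.001, -1.0]]
contact_force: [-0.5, -1.1, -2.2]
grip_width: 0.314
```

Call:
{"fn": "apply_moves", "kwargs": {
  "rows": [0,0,0,0.0075,0.035,0,1,0,0,0,0.0025,0.015,0,1,0,0,0,0,0,0.03,1,0,0,0,0,0,0.03,1,0,0,0,0,0,0.03,1,0,0,0,0,0,0.03,1,0,0,0,0,0,0,1,0,0,0,0,0,0,1]
}}

```text
t: 13.13
position: [0.5, 0.3478, 0.2127]
tcp_rot: [[-0.983, 0.183, -0.003], [0.183, 0.983, -0.002], [0.003, -0.003, -1.0]]
contact_force: [0.5, -0.0, -1.0]
grip_width: 0.312
```

```bash
python3 - <<'E'
from h import *
np.set_printoptions(precision=4,suppress=True,linewidth=150)
s=ctrl.read_state();p=s["position"];print(s["t"],p,s["tcp_rot"],s["contact_force"],s["grip_width"])
for n in("scene","wrist"):
    c=cap(n);save(c,n[0]+"4");W=c["W"].reshape(-1,3)
    q=W[(np.hypot(W[:,0]-p[0],W[:,1]-p[1])<.03)&(W[:,2]>.085)&(W[:,2]<p[2]+.03)]
    print(n,len(q))
    for lo in np.arange(.1,p[2]+.02,.01):
        k=q[(q[:,2]>=lo)&(q[:,2]<lo+.01)]
        if len(k)>3: print(round(lo-p[2],3),len(k),k.mean(0),k.min(0)-p,k.max(0)-p)
    print(q[:,2].min())
v=cv2.hconcat([cv2.imread("pics/s4.png")[100:260,270:430],]);v=cv2.resize(v,(480,480),interpolation=cv2.INTER_CUBIC)
cv2.imwrite("pics/g4.png",cv2.hconcat([v,cv2.imread("pics/w4.png")[:,160:480]]))
E
```

```text
13.1333 [0.5    0.3478 0.2127] [[-0.9831  0.1832 -0.0035]
 [ 0.1832  0.9831 -0.0021]
 [ 0.003  -0.0027 -1.    ]] [ 0.4705 -0.0359 -0.9921] 0.3123703950932739
scene 241
-0.073 29 [0.5011 0.342  0.1461] [-0.0152 -0.0172 -0.0713] [ 0.0137  0.0122 -0.0628]
-0.063 12 [0.4993 0.3408 0.1535] [-0.0123 -0.0196 -0.0626] [ 0.0071  0.0095 -0.0528]
-0.053 20 [0.5019 0.3368 0.1661] [-0.0163 -0.0185 -0.0498] [ 0.0157  0.0067 -0.0429]
-0.043 25 [0.5033 0.3358 0.1749] [-0.0115 -0.0208 -0.0425] [ 0.0157  0.0015 -0.0329]
-0.033 23 [0.5017 0.3357 0.1846] [-0.0123 -0.021  -0.0325] [ 0.0153 -0.002  -0.0243]
-0.023 30 [0.5024 0.3377 0.1948] [-0.015  -0.0237 -0.0227] [ 0.0154  0.0059 -0.0135]
-0.013 20 [0.5018 0.3376 0.2054] [-0.0097 -0.0204 -0.0125] [ 0.0131 -0.0006 -0.003 ]
-0.003 19 [0.5042 0.3369 0.2147] [-0.0128 -0.0242 -0.0022] [0.0141 0.0073 0.0066]
0.007 29 [0.5042 0.3334 0.2255] [-0.0103 -0.0278  0.0078] [0.014  0.0221 0.017 ]
0.017 28 [0.5044 0.3369 0.2354] [-0.0115 -0.0266  0.018 ] [0.0146 0.0227 0.0272]
0.14139842270367375
wrist 7964
-0.073 241 [0.4891 0.3508 0.1477] [-0.0148 -0.0127 -0.0703] [ 0.0007  0.016  -0.0627]
-0.063 197 [0.4895 0.3512 0.1507] [-0.0146 -0.0117 -0.0627] [-0.001   0.0155 -0.0606]
-0.053 188 [0.4877 0.3509 0.1672] [-0.0158 -0.0138 -0.049 ] [-0.0005  0.0169 -0.0427]
-0.043 378 [0.4877 0.3513 0.1751] [-0.0159 -0.0137 -0.0427] [-0.0003  0.0168 -0.0327]
-0.033 363 [0.4873 0.3514 0.1845] [-0.0159 -0.0134 -0.0327] [-0.0007  0.0168 -0.0231]
-0.023 1321 [0.4903 0.3504 0.196 ] [-0.0166 -0.0157 -0.0227] [ 0.0066  0.0176 -0.0135]
-0.013 279 [0.4892 0.3506 0.2075] [-0.014  -0.0107 -0.0127] [-0.0014  0.0147 -0.0027]
-0.003 723 [0.4895 0.3507 0.2156] [-0.0141 -0.0171 -0.0027] [-0.0014  0.022   0.0073]
0.007 1577 [0.4907 0.3503 0.2253] [-0.0142 -0.0253  0.0073] [-0.0003  0.0282  0.0173]
0.017 2063 [0.4909 0.3502 0.2351] [-0.0141 -0.0251  0.0173] [0.0001 0.0283 0.0273]
0.14242554657553463
```

View pics/g4.png

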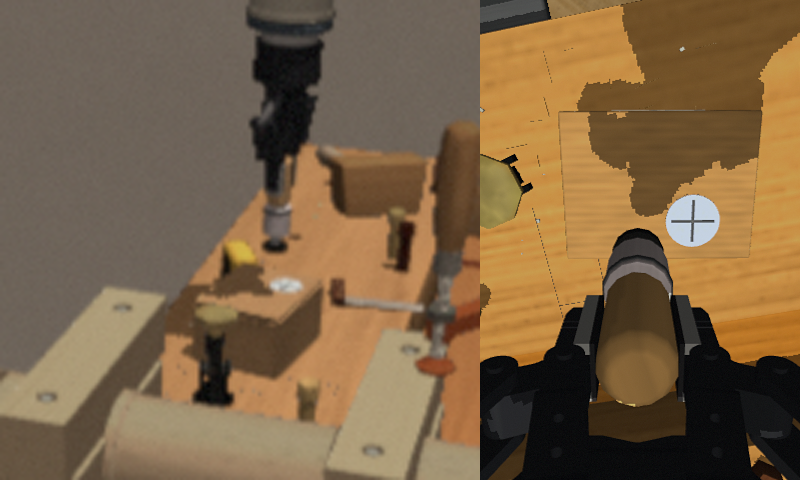

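Call:
{"fn": "apply_moves", "kwargs": {
  "rows": [0,0,0,0,0.02,0,1,0,0,0,0,0.0205,0,1,0,0,0,0,0,0.02,1,0,0,0,0,0,0.02,1,0,0,0,0,0,0.01,1,0,0,0,0,0,0.004,1,0,0,0,0,0,0,1,0,0,0,0,0,0,1]
}}

```text
t: 13.9
position: [0.509, 0.3887, 0.1612]
tcp_rot: [[-0.983, 0.183, 0.001], [0.183, 0.983, 0.001], [-0.001, 0.001, -1.0]]
contact_force: [0.4, 1.0, -0.2]
grip_width: 0.311
```

```bash
python3 - <<'E'
from h import *
np.set_printoptions(precision=4,suppress=True,linewidth=150)
s=ctrl.read_state();p=s["position"];print(s["t"],p,s["contact_force"])
c=cap("wrist");save(c,"w5");c2=cap("scene");save(c2,"s5")
W=c["W"];x=c["pixels"]
m=((x.min(2)>150)&(abs(W[:,:,2]-.079)<.01)&(np.hypot(W[:,:,0]-.507,W[:,:,1]-.388)<.04)).astype(np.uint8)
v,u=np.nonzero(m);q=W[v,u];print(len(q),q.min(0),q.max(0))
for c,n in((c,"wrist"),(c2,"scene")):
    W=c["W"].reshape(-1,3)
    q=W[(np.hypot(W[:,0]-p[0],W[:,1]-p[1])<.03)&(W[:,2]>.083)&(W[:,2]<.15)]
    f=q[q[:,2]<.093];l=q[(q[:,2]>.106)&(q[:,2]<.136)]
    print(n,"foot",len(f),f.min(0),f.max(0),"sleeve",l.min(0),l.max(0))
v=cv2.resize(cv2.imread("pics/s5.png")[130:230,300:400],(480,480),interpolation=cv2.INTER_CUBIC)
cv2.imwrite("pics/g5.png",cv2.hconcat([v,cv2.imread("pics/w5.png")[:,160:480]]))
E
```

```text
13.9 [0.509  0.3887 0.1612] [ 0.4481  0.9528 -0.2418]
387 [0.4888 0.3691 0.0783] [0.5186 0.4089 0.0821]
wrist foot 65 [0.4934 0.376  0.0893] [0.5072 0.404  0.093 ] sleeve [0.492  0.3742 0.1099] [0.5076 0.405  0.1359]
scene foot 13 [0.4897 0.3661 0.0832] [0.5264 0.3877 0.0919] sleeve [0.4945 0.3662 0.1068] [0.5243 0.3907 0.136 ]
```

View pics/g5.png

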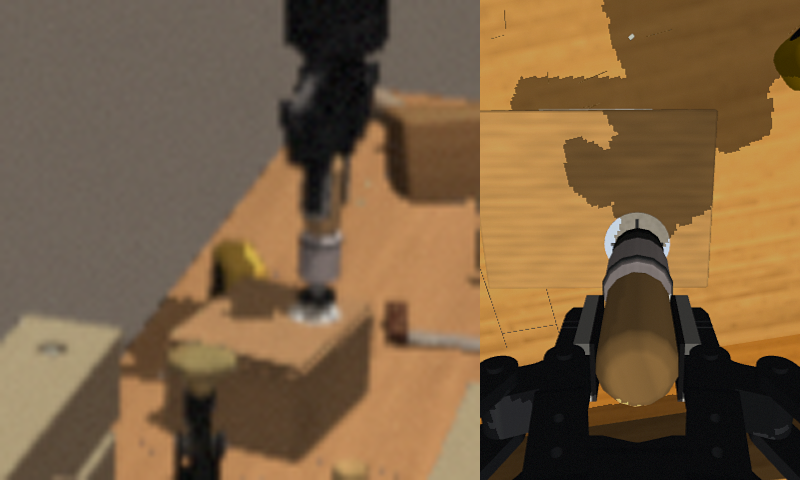

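The foot and the seal agree to about 1 mm in the wrist view (cross behind the foot at 637,230), with the foot about 11 mm above it. Lowering gently.

Call:
{"fn": "apply_moves", "kwargs": {
  "rows": [0,0,0,0,0,0.003,1,0,0,0,0,0,0.003,1,0,0,0,0,0,0.003,1,0,0,0,0,0,0,1,0,0,0,0,0,0,1]
}}

```text
t: 14.42
position: [0.5084, 0.3886, 0.1508]
tcp_rot: [[-0.983, 0.183, 0.0], [0.183, 0.983, -0.0], [-0.0, -0.0, -1.0]]
contact_force: [-0.8, -0.8, 0.5]
grip_width: 0.313
```

Call:
{"fn": "apply_moves", "kwargs": {
  "rows": [0,0,0,0,0,0.001,1,0,0,0,0,0,0.001,1,0,0,0,0,0,0.001,1,0,0,0,0,0,0.001,1,0,0,0,0,0,0,1,0,0,0,0,0,0,1]
}}

```text
t: 14.92
position: [0.5084, 0.3886, 0.1469]
tcp_rot: [[-0.983, 0.183, 0.0], [0.183, 0.983, 0.0], [-0.0, 0.0, -1.0]]
contact_force: [-0.1, -0.8, 2.0]
grip_width: 0.312
```

Call:
{"fn": "apply_moves", "kwargs": {
  "rows": [0,0,0,0,0,0.001,1,0,0,0,0,0,0.001,1,0,0,0,0,0,0.001,1,0,0,0,0,0,0,1,0,0,0,0,0,0,1,0,0,0,0,0,0,1]
}}

```text
t: 15.42
position: [0.5084, 0.3886, 0.1439]
tcp_rot: [[-0.983, 0.183, 0.0], [0.183, 0.983, 0.0], [-0.0, 0.0, -1.0]]
contact_force: [0.6, 0.2, 3.7]
grip_width: 0.308
```

```bash
python3 - <<'E'
from h import *
np.set_printoptions(precision=4,suppress=True,linewidth=150)
s=ctrl.read_state();p=s["position"];F=[]
for k in range(4):
    c=cap("wrist");F.append(ctrl.read_state()["contact_force"])
print(np.mean(F,0),ctrl.read_state()["position"]);c2=cap("scene");save(c,"w6")
for c,n in((c,"wrist"),(c2,"scene")):
    W=c["W"];x=c["pixels"].astype(float).mean(2)
    m=(np.hypot(W[:,:,0]-p[0],W[:,:,1]-p[1])<.025)&(W[:,:,2]>.076)&(W[:,:,2]<.15)
    for lo in np.arange(.076,.145,.003):
        k=m&(W[:,:,2]>=lo)&(W[:,:,2]<lo+.003)
        if k.sum()>3 and lo<.112: print(n,round(lo,3),k.sum(),"lum",x[k].mean().round(),W[k].min(0),W[k].max(0))
Q=c2["W"].reshape(-1,3);r=Q[:,:2]-np.array([.4805,.366]);a=np.radians(-10.5);X=np.array([np.cos(a),np.sin(a)]);Y=np.array([-X[1],X[0]])
k=(abs(r@Y)<.06)&(r@X>-.05)&(r@X<.03)&(Q[:,2]>.065)&(Q[:,2]<.084);A=np.c_[(r@X)[k],(r@Y)[k],np.ones(k.sum())];print("flap plane",np.linalg.lstsq(A,Q[k,2],rcond=None)[0])
E
```

```text
[0.5147 0.2048 4.103 ] [0.5083 0.3886 0.1439]
wrist 0.076 569 lum 119.0 [0.4835 0.3639 0.0772] [0.5258 0.4135 0.079 ]
wrist 0.079 1804 lum 132.0 [0.4835 0.3637 0.079 ] [0.526  0.4135 0.082 ]
wrist 0.082 81 lum 11.0 [0.4928 0.3759 0.082 ] [0.5063 0.4037 0.0848]
wrist 0.085 130 lum 17.0 [0.4927 0.3785 0.085 ] [0.5024 0.4026 0.088 ]
wrist 0.088 6 lum 25.0 [0.4932 0.386  0.088 ] [0.4974 0.3989 0.0883]
wrist 0.091 8 lum 50.0 [0.4925 0.3785 0.0923] [0.4968 0.3999 0.0939]
wrist 0.094 95 lum 62.0 [0.4918 0.3742 0.094 ] [0.5058 0.4046 0.097 ]
wrist 0.097 98 lum 63.0 [0.4919 0.3745 0.097 ] [0.5059 0.4045 0.1   ]
wrist 0.1 116 lum 63.0 [0.4917 0.3742 0.1001] [0.5064 0.4047 0.103 ]
wrist 0.103 104 lum 62.0 [0.4917 0.3753 0.103 ] [0.5056 0.4045 0.106 ]
wrist 0.106 123 lum 63.0 [0.4916 0.3743 0.106 ] [0.5063 0.4047 0.109 ]
wrist 0.109 121 lum 63.0 [0.4917 0.3745 0.109 ] [0.5064 0.4046 0.1119]
scene 0.076 8 lum 140.0 [0.4878 0.3664 0.0764] [0.528  0.3878 0.0789]
scene 0.079 20 lum 129.0 [0.4851 0.3692 0.079 ] [0.5282 0.4115 0.0817]
scene 0.082 10 lum 108.0 [0.489  0.3697 0.082 ] [0.5279 0.3989 0.0848]
scene 0.085 5 lum 65.0 [0.4999 0.3731 0.0853] [0.5222 0.3894 0.0868]
scene 0.088 8 lum 42.0 [0.4993 0.3684 0.088 ] [0.5202 0.3858 0.0896]
scene 0.091 5 lum 65.0 [0.5024 0.3689 0.0918] [0.5193 0.3837 0.0937]
scene 0.094 7 lum 91.0 [0.4977 0.3714 0.0943] [0.5226 0.3847 0.0969]
scene 0.097 4 lum 85.0 [0.4944 0.3731 0.0971] [0.5196 0.381  0.0994]
scene 0.1 6 lum 100.0 [0.4934 0.3737 0.1012] [0.5237 0.381  0.103 ]
scene 0.103 10 lum 99.0 [0.4928 0.3657 0.1034] [0.5222 0.3888 0.106 ]
scene 0.106 5 lum 93.0 [0.4963 0.3736 0.1069] [0.5184 0.3832 0.1087]
scene 0.109 6 lum 102.0 [0.5047 0.3705 0.1099] [0.5163 0.3811 0.1119]
flap plane [0.0057 0.0026 0.0798]
```

```bash
python3 -c "
from bench import ctrl
print(ctrl.close_job())"
```

```text
the job is handed in; nothing more can be done
None
```

I closed the carton, set the press on the seal and handed the job in at about 15.6 s of the 72 s. The hand-in gives no verdict, so the checks below are my own measurements.

- **Flaps:** I folded the far inner flap down first, then the near outer flap over it. The outer flap measured level at about 80 mm, against the stated 79 mm. The inner flap also measured level at about 74 mm before it was covered.
- **Press:** I took the smaller wooden-handled press from its stand and carried it over the jig with about 50 mm to spare by my figures.
- **Seal:** The last close view before lowering put the foot within about 1–2 mm of the seal's centre. The tool was vertical and the press looked upright.
- **Push:** The arm height gives about 6.5 mm of foot travel. The gap between foot and sleeve agreed, showing roughly 6–7 mm. The wrist force rose smoothly to about 4 N with no bump.

The two estimates of the seal's position differed by about 3 mm, and the last close view agreed best with the wrist one. I didn't measure the bystanders again at the end; the arm did not come near any of them.

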